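Tip the front row of bearings off the counting tray

ROBOT

A 7-joint arm with a two-finger parallel gripper is mounted at the origin on the work surface. World frame = base frame: x ahead of the robot, y to its left, z up, the work surface at z = 0. Lengths are in m, angles in rad, forces in N, time in s.
With the tool pointing down it reaches from about 0.35 to 0.9 m from the base axis. Payload 8.1 kg.
Tool frame: the origin (TCP) lies midway between the tips of the shut fingers; the grasp point (between the pads) lies 19 mm behind it; z points along the fingers, y is the line along which they close (so a half turn about z gives the same grasp; the last joint's range is limited). The gripper opens to 92 mm and grips with 3 to 60 N. Pads are 19 mm wide; open, the fingers measure 130 mm over their backs; the gripper's body (75 mm by 190 mm) begins 47 mm behind the grasp point.
Start: joints at [-1.34, 0.434, 0.025, 1.573, -0.012, 1.134, -0.075], TCP at [0.205, 0.591, 0.227] pointing down, gripper open.
Joint ranges: [-2.62, 2.62], [-0.44, 2.09], [-1.27, 1.32], [0.08, 2.57], [-1.32, 4.46], [0.12, 2], [-2.74, 2.74]. Speed limits (rad/s): [2.22, 2.22, 3.01, 3.01, 3.14, 3.14, 3.14].

INTERFACE

Orientations are given as a rotation vector (axis times angle).
In Python, from cell import arm gives the robot as it stands.
- The arm moves only by the tool send_rows, never from a script. Its argument "increments" is a list of rows, each a list of 3 entries, a list of its own where there are three numbers: the finger opening in cm, from 0 to 9.18, then the shift along the tool's x, y, z in cm, then the turn, a rotation vector about the tool's x, y, z in rad. A call has 1 to 5 rows; each row shifts and turns the commanded pose from where the row before left it, along the tool's axes as they then stand; what a row does not reach is not made up. A row lasts 1/10 s, in which the tool goes at most 50 mm and 8.59 degrees, less where a joint would pass 70% of its speed; a pose out of reach is approached as far as the arm can. A call is refused whole if a number of a shift passes 5 or a number of a turn 0.15, either way. A call with a gripper value outside its range is refused whole. The fingers move at their own pace and stop on an object; "force" is the grip in N (left out, the last holds). Time passes only in rows, so rows that do not move let the fingers close. It gives the time, the measured TCP pose, the force, the opening and the grip force at its end, in the units of the state.
- arm.observe(): the state, without advancing time (a new reading comes with each control period).
- arm.get_image(name): name is "scene" or "top" or "wrist"; returns the picture (400x640x3 uint8, red, green, blue); there is no depth.
- arm.camera_params(name): a dict with "camera_matrix" (3x3 intrinsics, pixels), "R" (3x3) and "t" (3): a world point X has camera coordinates R X + t. Camera axes: x right, y down, z forward; pixel columns grow to the right and rows downward; lengths in m; the calibration is good to about 2 mm. A picture is of the moment at which its call begins: read the wrist's pose just before it. camera_params takes no time and is no camera call; for the wrist camera it gives the pose at the moment of the call.
- arm.sign_off(): hands the job in; it is judged then, once.
The state is a dict: "clock": time; "joints": joint angles; "dq": joint speeds; "joint_efforts": joint torques, N m; "position": TCP position; "ee_rot": TCP orientation; "force": force on the tool from outside, world axes, zero at the start; "ft_torque": the same for the moment, N m; "width": opening from 0.0 (shut) to 1.0 (fully open); "gripper_force": force on a finger pad.
Only numpy, scipy, OpenCV 4.12 (cv2) and the standard library are available. Lean on these libraries where they do the work, as an engineer would, in place of code of your own. Each camera call takes 0.05 s, during which the arm holds its last target. There are 200 camera calls.

TASK

Stand the open steel cup upright on the crate under the mouth of the tipping tray's chute and let go of it. Then press the tray's side paddle down gently, far enough that the front row of two bearing balls rolls off down the chute into the cup but not so far that the back row climbs over the raised lip, and let the tray spring back up, leaving the back two balls in it.

Things in the scene. Friction and masses are not known exactly. Their poses are not given: they have to be found in the camera images.
- cup_center (a point): Plain steel cup, open, round, no handle: 64 mm outside diameter, 48 mm high, walls 3 mm, 100 g, loose on the crate top. The point is its centre, half-way up (24 mm above its underside). Not the white mug with a handle nor the capped glass jar nearby.
- chute_mouth (a point): Middle of the chute's lower outer edge, on the tray stand, 64 mm above the crate (underside 61 mm, 13 mm over the cup's rim). z up; balls leave to -x. Best cup axis: 20 mm to -x, y = 0: set the cup down clear to -x and slide it in low, fingers at its +y and -y sides. Chute 45 mm wide, climbs to +x at 22 degrees, walls 8 mm (16 mm from 45 mm on). To +x: stand base at 50 mm, tray front at 60 mm (150 mm high).
- paddle (a point): Middle of the top of the black press paddle, 44 x 44 mm, on the tray's +y side, 153 mm above the crate, free beneath; axes as the chute mouth's at rest. Tray and paddle turn about a level pivot along y, 57 mm to +x and 7 mm lower. A spring holds the tray up, floor sloping 7 degrees back; pressing the paddle down (2 to 5 N when slow) tips its front down; it follows the finger back up.
- front_a_center (a point): 16 mm steel bearing ball (17 g) of the front row; the point is its centre. It leans on the raised lip, nearest the tray's open front. It must go into the cup. It starts to roll once the paddle is about 10 mm down; 30 mm down (tray tipped 30 degrees) is plenty.
- front_b_center (a point): 16 mm steel bearing ball (17 g) of the front row; the point is its centre. It lies beside the other front ball. It must go into the cup.
- back_a_center (a point): 16 mm steel bearing ball (17 g) of the back row; the point is its centre. It lies behind the 2.7 mm raised lip, 22 mm behind the front row, and must stay there. It climbs over the lip when the tray tips beyond about 55 degrees (middle of the paddle 50 mm down), or sooner when jerked.
- back_b_center (a point): 16 mm steel bearing ball (17 g) of the back row; the point is its centre. It lies beside the other back ball and must stay there.
Things that resemble listed ones, but are neither listed nor needed, are in the scene too. There is more than one size of the part that bears chute_mouth; the job needs the larger.

How it is judged:
On the way, in this order (a step that is already met when the one before it is completed fails the run):
1. the cup stands upright on the crate under the chute's mouth (x of cup_center in the frame of chute_mouth between -0.042 and 0.01 m and y of cup_center in the frame of chute_mouth between -0.02 and 0.02 m and height (world z) of cup_center between 0.015 and 0.035 m and angle between cup_center's own z axis and vertical below 0.17 rad), for 0.2 s.
2. both front-row balls are in the cup (horizontal distance between each of front_a_center, front_b_center and cup_center below 0.029 m and z of front_a_center in the frame of cup_center between -0.024 and 0.022 m and z of front_b_center in the frame of cup_center between -0.024 and 0.022 m), for 0.2 s.
At the end, for the whole second after the job is handed in: Cup upright (10 degrees) on the crate under the chute mouth, its axis from 42 mm in front of the edge to 10 mm behind and within 20 mm sideways; both front-row balls inside the cup; both back-row balls still behind the raised lip in the tray, the tray back up (all of step 1 and all of step 2 and x of back_a_center in the frame of paddle between 0.055 and 0.085 m and y of back_a_center in the frame of paddle between -0.105 and -0.06 m and z of back_a_center in the frame of paddle between -0.02 and 0.02 m and x of back_b_center in the frame of paddle between 0.055 and 0.085 m and y of back_b_center in the frame of paddle between -0.105 and -0.06 m and z of back_b_center in the frame of paddle between -0.02 and 0.02 m); the robot touches nothing.
It also fails if it takes over 64 s, if anything falls off the work surface, if the arm or the gripper's body presses on something with over 40 N, if the wrist force passes 120 N, or if a joint passes its speed limit or range.

## Working session

There is one attempt and no reset: what is moved stays moved. The work goes in short steps, Python scripts to look and compute and a tool call to move; the robot and the scene stay as the last step left them, time stands still between calls to the robot, and variables do not carry over. Pictures are saved under pics/ and viewed, at most 10 in all, crops included, and the job is handed in when it is done.

Besides the shell and the picture viewer there is one more tool, called after "Emit:" as name(argument=value, ...) on one line, values as JSON. send_rows: Moves the arm, as the interface text tells. Its arguments: {"type":"object","properties":{"increments":{"type":"array"},"force":{"type":"number"}},"required":["increments"]}

```bash
mkdir -p pics; ls; python3 - <<'E'
from cell import arm
import cv2,numpy as np
print(arm.observe())
for n in("scene","top"):
    cv2.imwrite(f"pics/{n}0.png",arm.get_image(n)[:,:,::-1]); p=arm.camera_params(n); print(n,p)
E
```

```text
pics
{'clock': 0.0, 'joints': array([-1.33957746,  0.43523317,  0.02497175,  1.57409371, -0.01161098,
        1.13400712, -0.07511449]), 'dq': array([ 2.63383924e-04, -6.80194575e-05, -2.82447965e-04,  1.59914562e-03,
        9.34314987e-04, -4.25605799e-04,  8.62353533e-04]), 'joint_efforts': array([-9.30656461e-04, -6.67870545e+01,  9.84629206e-01, -3.14460790e+01,
       -6.04690472e-02,  4.32076387e-02,  1.47812366e-04]), 'position': array([0.20466495, 0.58999457, 0.22593994]), 'ee_rot': array([-5.22044103e-01, -3.09777996e+00,  2.49870276e-03]), 'force': array([-0.18592494,  0.61346059, -0.12133976]), 'ft_torque': array([ 0.02736582, -0.00395957,  0.03309338]), 'gripper_force': 0.0, 'width': 0.9993734003230486}
scene {'camera_matrix': array([[390.31841218,   0.        , 318.95673473],
       [  0.        , 390.31841218, 194.96108748],
       [  0.        ,   0.        ,   1.        ]]), 'R': array([[-0.59957553,  0.80017964, -0.01489054],
       [ 0.54660167,  0.39583715, -0.73792924],
       [-0.58458172, -0.45058351, -0.6747138 ]]), 't': array([ 0.37313938, -0.18085275,  1.32643321])}
top {'camera_matrix': array([[496.08389935,   0.        , 320.01812546],
       [  0.        , 496.08389935, 198.25977826],
       [  0.        ,   0.        ,   1.        ]]), 'R': array([[-0.02372646, -0.9997078 , -0.00462212],
       [-0.99599844,  0.0240364 , -0.08607766],
       [ 0.08616361,  0.00256131, -0.99627771]]), 't': array([-0.02050143,  0.53929407,  1.20718542])}
```

View pics/scene0.png

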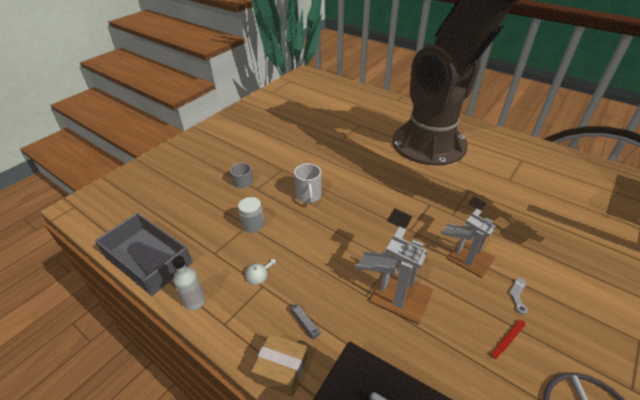

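View pics/top0.png

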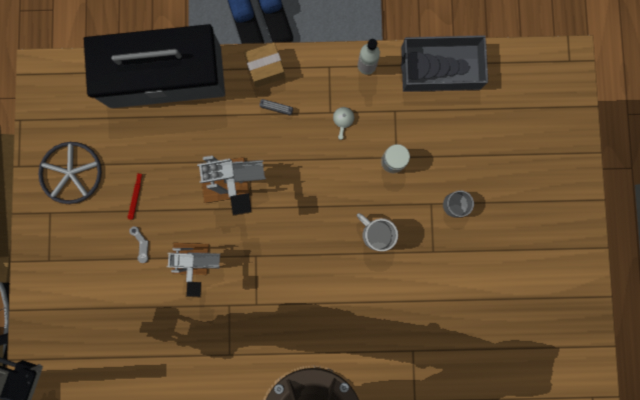

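The steel cup is at top (459,204): open, no handle. The mug with its handle is at (380,235) and the capped jar at (396,158). Of the two tray stands, the larger is at (230,175) and the smaller at (190,262). I'll confirm cup and stand in one enlarged crop.

```bash
python3 - <<'E'
import cv2,numpy as np
t=cv2.imread("pics/top0.png")
a=cv2.resize(t[140:225,190:280],None,fx=6,fy=6,interpolation=cv2.INTER_CUBIC)
b=cv2.resize(t[180:225,435:480],None,fx=5.5,fy=5.5,interpolation=cv2.INTER_CUBIC)
c=np.zeros((510,790,3),np.uint8); c[:510,:540]=a; c[:b.shape[0],541:541+b.shape[1]]=b
cv2.imwrite("pics/crop0.png",c)
E
cat > h.py <<'E'
import numpy as np
from cell import arm
from scipy.spatial.transform import Rotation as Ro
def ray(p,uv,z):
    K,R,t=p["camera_matrix"],p["R"],p["t"]
    d=R.T@np.linalg.solve(K,[uv[0],uv[1],1.]); o=-R.T@t
    return o+d*(z-o[2])/d[2]
def proj(p,X):
    c=p["R"]@np.asarray(X,float)+p["t"]; q=p["camera_matrix"]@c; return q[:2]/q[2]
def delta(pos,yaw):
    """shift in tool axes (cm) and turn (rad) to TCP pos, tool down with tool x at world yaw"""
    s=arm.observe(); R0=Ro.from_rotvec(s["ee_rot"]); R1=Ro.from_euler("z",yaw)*Ro.from_euler("x",np.pi)
    return R0.inv().apply(np.array(pos)-s["position"])*100,(R0.inv()*R1).as_rotvec()
E
```

```text
(no output)
```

View pics/crop0.png

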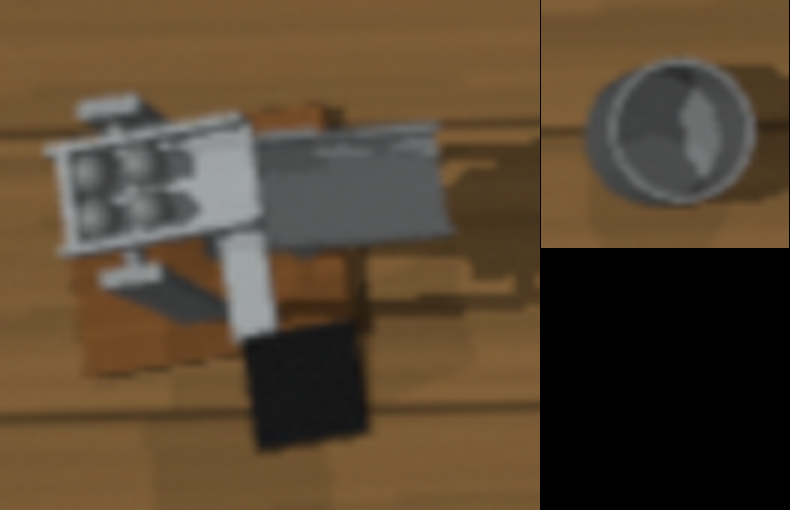

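```bash
python3 - <<'E'
from h import *
import cv2
p=arm.camera_params("top"); c=lambda x,y:(190+(x+.5)/6-.5,140+(y+.5)/6-.5)
cup=ray(p,(434.5+141.5/5.5,179.5+130/5.5),.048); print("cup",cup)
pc=[ray(p,c(*q),.153)[:2] for q in((243,340),(352,322),(370,432),(258,450))]
P=np.mean(pc,0); print("paddle",P,[np.linalg.norm(pc[i]-pc[i-1]) for i in range(4)])
x=(pc[0]-pc[1])+(pc[3]-pc[2]); print("yaw",np.arctan2(x[1],x[0])); y=(pc[0]-pc[3])+(pc[1]-pc[2]); y=-y; print("yawfrom y",np.arctan2(y[1],y[0])-np.pi/2)
for q in((437,127),(453,234)): print("mouth wall corner",ray(p,c(*q),.072))
s=arm.camera_params("scene")
m=np.mean([ray(p,c(*q),.072) for q in((437,127),(453,234))],0); m[2]=.064
print("mouth",m,"scene px",proj(s,m),"paddle",proj(s,[*P,.153]),"cup",proj(s,[*cup[:2],.048]))
E
```

```text
cup [ 0.51643698 -0.37306534  0.048     ]
paddle [0.51912361 0.1427219 ] [np.float64(0.041206854069375784), np.float64(0.04082760053529546), np.float64(0.04140064982651476), np.float64(0.04178948431390322)]
yaw 1.7088863835481016
yawfrom y -4.574056344871352
mouth wall corner [0.62803723 0.10244853 0.072     ]
mouth wall corner [0.58480456 0.0966626  0.072     ]
mouth [0.60642089 0.09955556 0.064     ] scene px [357.9287421 258.0195321] paddle [398.2641336  216.17501167] cup [239.65212084 167.48941687]
```

The crop confirms it: an open cup with its rim centre near top (460,203), and the larger tray with four balls, its chute to the right and the black paddle at top (241,204). I'll swing the arm round to the cup in an arc.

Emit:
send_rows(increments=[[9.18, [-2.5, -0.1, 0], [0, 0, 0.04]], [9.18, [-4.9, -0.2, 0], [0, 0, 0.078]], [9.18, [-4.9, -0.2, 0], [0, 0, 0.078]], [9.18, [-4.9, -0.2, 0], [0, 0, 0.078]], [9.18, [-4.9, -0.2, 0], [0, 0, 0.078]]], force=15)

```text
clock: 0.6
position: [0.3988, 0.4806, 0.2264]
ee_rot: [1.063, 2.956, -0.001]
force: [1.8, 0.5, -0.2]
width: 0.998
gripper_force: 0.0
```

Emit:
send_rows(increments=[[9.18, [-4.9, -0.2, 0], [0, 0, 0.078]], [9.18, [-4.9, -0.2, 0], [0, 0, 0.078]], [9.18, [-4.9, -0.2, 0], [0, 0, 0.078]], [9.18, [-4.9, -0.2, 0], [0, 0, 0.078]], [9.18, [-4.9, -0.2, 0], [0, 0, 0.078]]])

```text
clock: 1.1
position: [0.5527, 0.2916, 0.2265]
ee_rot: [1.615, 2.694, -0.0]
force: [0.8, 0.5, -0.5]
width: 0.999
gripper_force: 0.0
```

Emit:
send_rows(increments=[[9.18, [-4.9, -0.2, 0], [0, 0, 0.078]], [9.18, [-4.9, -0.2, 0], [0, 0, 0.078]], [9.18, [-4.9, -0.2, 0], [0, 0, 0.078]], [9.18, [-2.5, -0.1, 0], [0, 0, 0.04]], [9.18, [0, 0, 0], [0, 0, 0]]])

```text
clock: 1.6
position: [0.6118, 0.126, 0.2268]
ee_rot: [1.974, 2.441, -0.003]
force: [-0.3, -0.4, 0.3]
width: 1.001
gripper_force: 0.0
```

```bash
python3 - <<'E'
from h import *
import cv2
p=arm.camera_params("wrist"); cv2.imwrite("pics/w1.png",arm.get_image("wrist")[:,:,::-1]); np.savez("w1.npz",**p)
print(-p["R"].T@p["t"],p["R"],p["camera_matrix"][0])
for n,X in dict(mouth=[.6064,.0996,.064],paddle=[.519,.1427,.153]).items(): print(n,proj(p,X))
E
```

```text
[0.59855444 0.19561376 0.38425743] [[ 9.78337562e-01  2.07015978e-01  1.61099004e-05]
 [ 1.99781740e-01 -9.44169634e-01  2.61975111e-01]
 [ 5.42482444e-02 -2.56296873e-01 -9.65074630e-01]] [286.560794     0.         322.52264551]
mouth [312.05368094 205.32117508]
paddle [213.05414332 165.49028959]
```

View pics/w1.png

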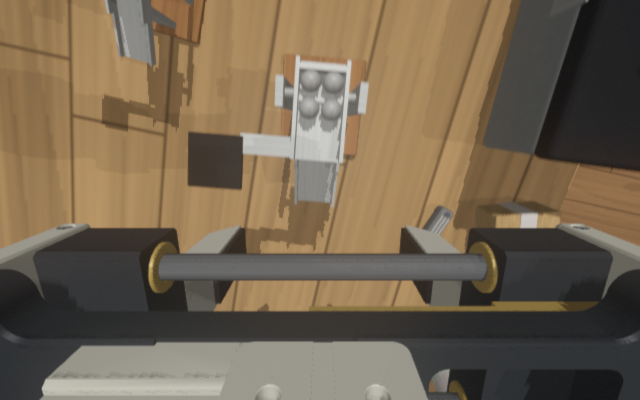

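The wrist view agrees with the prediction: paddle centre about (215,160), chute mouth edge about (313,203), and it's the four-ball tray. On to the cup.

Emit:
send_rows(increments=[[9.18, [-2.5, 0, 0], [0, 0, 0.04]], [9.18, [-4.9, -0.1, 0], [0, 0, 0.078]], [9.18, [-4.9, -0.1, 0], [0, 0, 0.078]], [9.18, [-4.9, -0.1, 0], [0, 0, 0.078]], [9.18, [-4.9, -0.1, 0], [0, 0, 0.078]]])

```text
clock: 2.15
position: [0.625, -0.0867, 0.2265]
ee_rot: [-2.362, -2.07, -0.001]
force: [0.8, -1.0, 0.0]
width: 0.999
gripper_force: 0.0
```

Emit:
send_rows(increments=[[9.18, [-4.9, -0.1, 0], [0, 0, 0.078]], [9.18, [-4.9, -0.1, 0], [0, 0, 0.078]], [9.18, [-4.9, -0.1, 0], [0, 0, 0.078]], [9.18, [-4.9, -0.1, 0], [0, 0, 0.078]], [9.18, [-4.9, -0.1, 0], [0, 0, 0.078]]])

```text
clock: 2.65
position: [0.5511, -0.3189, 0.2264]
ee_rot: [-2.719, -1.573, -0.001]
force: [0.7, -0.1, -0.3]
width: 0.999
gripper_force: 0.0
```

Emit:
send_rows(increments=[[9.18, [-4.0, 0, 0], [0, 0.12, 0.06]], [9.18, [0, 0, 0], [0, 0.12, 0]], [9.18, [0, 0, 0], [0, 0.12, 0]], [9.18, [0, 0, 0], [0, 0.12, 0]], [9.18, [0, 0, 0], [0, 0.12, 0]]])

```text
clock: 3.15
position: [0.532, -0.3528, 0.2276]
ee_rot: [-2.423, -1.309, -0.756]
force: [-0.1, 0.9, -0.3]
width: 0.997
gripper_force: 0.0
```

```bash
cat >> h.py <<'E'
def tdelta(g,yaw,tilt,back=0):
    """shift (cm)/turn to put the grasp point at g, tool x yaw, tilt about tool y, backed off along -z by back"""
    s=arm.observe(); R0=Ro.from_rotvec(s["ee_rot"]); R1=Ro.from_euler("z",yaw)*Ro.from_euler("x",np.pi)*Ro.from_euler("y",tilt)
    pos=np.array(g)+R1.apply([0,0,.019-back])
    return np.round(R0.inv().apply(pos-s["position"])*100,2),np.round((R0.inv()*R1).as_rotvec(),3)
E
python3 - <<'E'
from h import *
s=arm.observe(); print(s["clock"],s["position"],Ro.from_rotvec(s["ee_rot"]).as_matrix(),s["joints"])
print(tdelta([.5164,-.373,.026],-.626+np.pi/2,.6,.09)); print(tdelta([.5164,-.373,.026],-.626+np.pi/2,.6,.0))
w=dict(np.load("w1.npz"))
pc=[ray(w,q,.153)[:2] for q in((189,132),(242,134),(242,189),(188,186))]; print("paddle",np.mean(pc,0))
x=pc[0]+pc[1]-pc[2]-pc[3]; print("yaw",np.arctan2(x[1],x[0]))
print("mouth",np.mean([ray(w,q,.064) for q in((296,203),(332,203))],0))
E
```

```text
3.15 [ 0.53196812 -0.35277443  0.22756829] [[ 0.45092366  0.83668165  0.31085634]
 [ 0.68745969 -0.54768787  0.47690374]
 [ 0.56926886 -0.00134597 -0.82215032]] [ 0.55156053  0.59100346  0.43663956  1.54516394 -0.81098815  1.4017039
  0.66002877]
(array([-13.52,  -0.36,   8.03]), array([-0.027, -0.006,  0.037]))
(array([-13.58,  -0.12,  17.02]), array([-0.027, -0.006,  0.037]))
paddle [0.5203509  0.14676938]
yaw 1.6727761300700832
mouth [0.6080584  0.10283037 0.064     ]
```

Emit:
send_rows(increments=[[9.18, [-3.5, -0.1, 0], [-0.027, -0.006, 0.037]], [9.18, [-4.0, -0.1, 0], [0, 0, 0]], [9.18, [-3.5, -0.1, 2.5], [0, 0, 0]], [9.18, [-2.5, 0, 3.0], [0, 0, 0]], [9.18, [0, 0, 2.0], [0, 0, 0]]])

```text
clock: 3.65
position: [0.4863, -0.4088, 0.0847]
ee_rot: [-2.47, -1.254, -0.75]
force: [-0.3, 1.0, -0.3]
width: 0.998
gripper_force: 0.0
```

```bash
python3 - <<'E'
from h import *
import cv2
p=arm.camera_params("wrist"); I=arm.get_image("wrist"); t=arm.get_image("top")
cv2.imwrite("pics/w2.png",np.hstack([I[:,:,::-1],cv2.resize(t[150:260,400:520,::-1],(160,147)).repeat(1,0) if 0 else I[:, :1, ::-1]]))
print("cup rim px",proj(p,[.5164,-.373,.048])); print(tdelta([.5164,-.373,.027],-.626+np.pi/2,.6,.0))
E
```

```text
cup rim px [326.33918812 192.30614509]
(array([0.15, 0.4 , 9.13]), array([-0.007,  0.003, -0.002]))
```

View pics/w2.png

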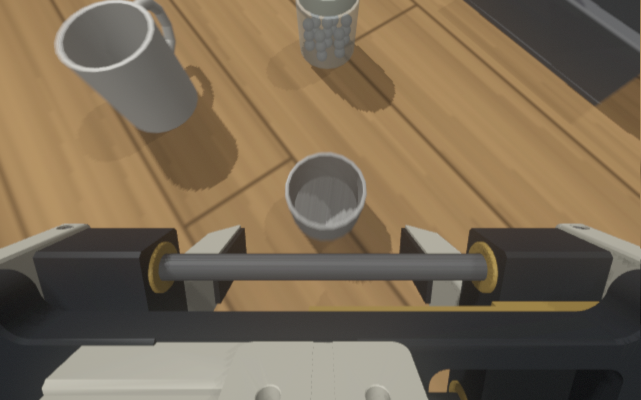

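The rim is centred at about (326,192), which matches the prediction of (326,192). It's the plain open steel cup, so I go in.

Emit:
send_rows(increments=[[9.18, [0.1, 0.2, 3.0], [0, 0, 0]], [9.18, [0, 0.2, 3.0], [0, 0, 0]], [9.18, [0, 0, 2.0], [0, 0, 0]], [9.18, [0, 0, 1.0], [0, 0, 0]], [6.0, [0, 0, 0], [0, 0, 0]]])

```text
clock: 4.25
position: [0.5225, -0.3682, 0.015]
ee_rot: [-2.467, -1.262, -0.754]
force: [-0.1, -0.5, 0.1]
width: 0.953
gripper_force: 0.0
```

Emit:
send_rows(increments=[[5.5, [0, 0, 0], [0, 0, 0]], [5.5, [0, 0, 0], [0, 0, 0]], [5.5, [0, 0, 0], [0, 0, 0]], [5.5, [0, 0, 0], [0, 0, 0]], [5.5, [0, 0, 0], [0, 0, 0]]])

```text
clock: 4.75
position: [0.5213, -0.3703, 0.0158]
ee_rot: [-2.471, -1.259, -0.755]
force: [-2.9, -0.8, 6.3]
width: 0.695
gripper_force: 15.0
```

Emit:
send_rows(increments=[[5.5, [0.8, 0, -1.2], [0, 0, 0]], [5.5, [1.8, 0, -2.6], [0, 0, 0]], [5.5, [2.0, 0, -2.9], [0, 0, 0]], [5.5, [2.0, 0, -2.9], [0, 0, 0]], [5.5, [1.6, 0, -2.3], [0, 0, 0]]])

```text
clock: 5.25
position: [0.5228, -0.369, 0.1624]
ee_rot: [-2.471, -1.261, -0.755]
force: [0.5, 0.3, -1.9]
width: 0.694
gripper_force: 15.0
```

Emit:
send_rows(increments=[[5.5, [2.0, 0, 1.4], [0.03, 0, -0.04]], [5.5, [4.0, 0.2, 2.7], [0.05, 0, -0.075]], [5.5, [4.0, 0.2, 2.7], [0.05, 0, -0.075]], [5.5, [4.0, 0, 2.7], [0.05, 0, -0.075]], [5.5, [4.0, 0, 2.7], [0.05, 0, -0.075]]])

```text
clock: 5.75
position: [0.6236, -0.1747, 0.1591]
ee_rot: [-2.096, -1.693, -0.641]
force: [1.1, 0.1, -2.0]
width: 0.692
gripper_force: 15.0
```

Emit:
send_rows(increments=[[5.5, [4.0, 0, 2.7], [0.05, 0, -0.075]], [5.5, [4.0, 0, 2.7], [0.05, 0, -0.075]], [5.5, [4.0, 0, 2.7], [0.05, 0, -0.075]], [5.5, [2.0, 0, 1.4], [0.03, 0, -0.04]], [5.5, [0, 0, 0], [0, 0, 0]]])

```text
clock: 6.25
position: [0.6393, -0.0019, 0.1594]
ee_rot: [-1.757, -1.971, -0.541]
force: [-0.3, 0.4, -1.0]
width: 0.692
gripper_force: 15.0
```

```bash
python3 - <<'E'
from h import *
s=arm.observe(); print(s["clock"],s["position"],s["width"],s["gripper_force"],s["force"],Ro.from_rotvec(s["ee_rot"]).as_matrix())
print(tdelta([.620,.002,.030],1.70,.6)); 
E
```

```text
6.25 [ 0.63930165 -0.00190714  0.15935489] 0.6916385231405747 14.999154929537326 [-0.29174662  0.40162581 -0.97560534] [[-0.09357951  0.99338199 -0.06659645]
 [ 0.8201693   0.11483683  0.56047731]
 [ 0.56441579 -0.00217117 -0.82548779]]
(array([-6.8 , -1.86, 12.93]), array([ 0.006,  0.   , -0.013]))
```

Emit:
send_rows(increments=[[5.5, [-1.8, -0.9, 2.8], [0.006, 0, -0.013]], [5.5, [-1.9, -0.9, 3.6], [0, 0, 0]], [5.5, [-1.6, 0, 3.4], [0, 0, 0]], [5.5, [-0.9, 0, 1.9], [0, 0, 0]], [5.5, [-0.3, 0, 0.7], [0, 0, 0]]])

```text
clock: 6.75
position: [0.6179, 0.0043, 0.0175]
ee_rot: [-1.756, -1.974, -0.535]
force: [-0.7, 0.1, -1.6]
width: 0.695
gripper_force: 15.0
```

Emit:
send_rows(increments=[[5.5, [0, 0, 0], [0, 0, 0]], [5.5, [0, 0, 0], [0, 0, 0]]])

```text
clock: 6.95
position: [0.6204, 0.0035, 0.021]
ee_rot: [-1.757, -1.978, -0.54]
force: [-0.2, -0.5, -0.3]
width: 0.694
gripper_force: 15.0
```

```bash
python3 - <<'E'
from h import *
import cv2
p=arm.camera_params("wrist"); cv2.imwrite("pics/w3.png",arm.get_image("wrist")[:,:,::-1]); np.savez("w3.npz",**p)
s=arm.observe(); R=Ro.from_rotvec(s["ee_rot"]).as_matrix(); g=s["position"]-R[:,2]*.019
print(s["clock"],s["position"],g,s["force"],R[:,0],proj(p,[g[0],g[1],.048]),"mouth",proj(p,[.607,.101,.064]))
print(tdelta([.6096,.081,.031],1.70,.6))
E
```

```text
7.0 [0.62058383 0.00344184 0.02123235] [ 0.62180366 -0.00713199  0.03697103] [-0.33900569 -0.0651583  -0.88583986] [-0.09846775  0.82248071  0.56020495] [319.88275052 255.74699195] mouth [316.28495554  56.01411735]
(array([ 7.04, -0.19,  5.48]), array([ 0.008,  0.005, -0.008]))
```

View pics/w3.png

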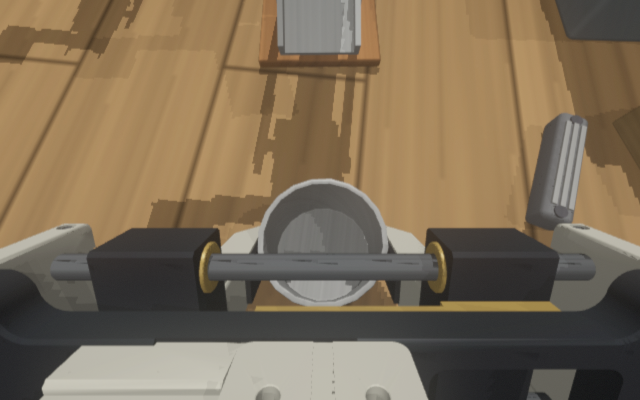

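The cup is held upright, rim centre about (322,243). The mouth edge is centred at about (317,53). Next I compute the slide from this view.

```bash
python3 - <<'E'
from h import *
p=dict(np.load("w3.npz")); c=ray(p,(322.5,242.5),.0535); m=ray(p,(317,53),.064); print(c,m)
x=np.array([np.cos(1.70),np.sin(1.70),0]); m=(m+[.607,.101,.064])/2
d=m-.02*x-c; d[2]=-.0045; print(m,d,"along x",d@x)
s=arm.observe(); print(Ro.from_rotvec(s["ee_rot"]).inv().apply(d)*100)
E
```

```text
[ 0.62243489 -0.00147911  0.0535    ] [0.60713527 0.10320829 0.064     ]
[0.60706763 0.10210414 0.064     ] [-0.01279037  0.08374996 -0.0045    ] along x 0.08469985681105038
[ 6.76212431 -0.28673862  5.11570613]
```

Emit:
send_rows(increments=[[5.5, [0.4, 0, 0.7], [0, 0, 0]], [5.5, [1.4, -0.1, 1.0], [0, 0, 0]], [5.5, [1.4, 0, 1.0], [0, 0, 0]], [5.5, [1.4, -0.1, 1.0], [0, 0, 0]], [5.5, [1.2, -0.1, 0.8], [0, 0, 0]]])

```text
clock: 7.5
position: [0.6079, 0.0789, 0.0158]
ee_rot: [-1.755, -1.979, -0.54]
force: [1.1, -3.6, 4.2]
width: 0.695
gripper_force: 15.0
```

Emit:
send_rows(increments=[[5.5, [0.9, 0, 0.6], [0, 0, 0]], [5.5, [0, 0, 0], [0, 0, 0]], [5.5, [0, 0, 0], [0, 0, 0]]])

```text
clock: 7.8
position: [0.6062, 0.0892, 0.0158]
ee_rot: [-1.753, -1.977, -0.54]
force: [-0.5, 4.1, 6.0]
width: 0.695
gripper_force: 15.0
```

```bash
python3 - <<'E'
from h import *
import cv2
s=arm.observe(); R=Ro.from_rotvec(s["ee_rot"]); print(s["clock"],s["position"],s["position"]-R.as_matrix()[:,2]*.019,s["force"],s["gripper_force"],R.inv().apply([0,0,-1]))
p=arm.camera_params("wrist"); cv2.imwrite("pics/w4.png",arm.get_image("wrist")[:,:,::-1]); np.savez("w4.npz",**p)
E
```

```text
7.8 [0.6062385  0.08917448 0.01581327] [0.60752657 0.07855401 0.03151507] [-0.4986648   4.08576391  5.96563148] 14.992638286203146 [-5.63068258e-01  4.37891436e-04  8.26410277e-01]
```

View pics/w4.png

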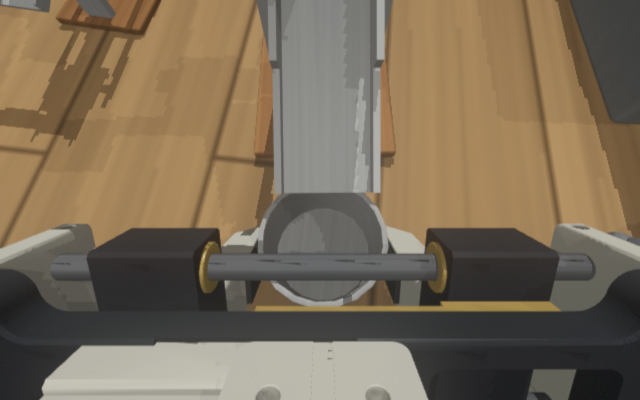

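The mouth edge is at row 192, columns 275–380 (middle 327). The rim centre is at about (322,243) and the cup stands under the mouth. I'll measure the offset.

```bash
python3 - <<'E'
from h import *
p=dict(np.load("w4.npz")); c=ray(p,(322.5,243),.048); m=ray(p,(327.5,192),.064); d=c-m
print(c,m,d@[np.cos(1.7),np.sin(1.7),0],d@[-np.sin(1.7),np.cos(1.7),0])
E
```

```text
[0.60839137 0.08390293 0.048     ] [0.60826515 0.10420683 0.064     ] -0.02015092545357982 0.002490873813774494
```

-20 mm and 2.5 mm, so I let go and back out along the tool axis.

Emit:
send_rows(increments=[[7.0, [0, 0, 0], [0, 0, 0]], [8.0, [0, 0, 0], [0, 0, 0]], [9.18, [0, 0, 0], [0, 0, 0]], [9.18, [0, 0, 0], [0, 0, 0]], [9.18, [0, 0, 0], [0, 0, 0]]])

```text
clock: 8.35
position: [0.6066, 0.0868, 0.015]
ee_rot: [-1.757, -1.977, -0.539]
force: [0.2, 0.2, -0.2]
width: 0.994
gripper_force: 0.0
```

Emit:
send_rows(increments=[[9.18, [0, 0, -1.0], [0, 0, 0]], [9.18, [0, 0, -2.0], [0, 0, 0]], [9.18, [0, 0, -3.0], [0, 0, 0]], [9.18, [0, 0, -4.0], [0, 0, 0]], [9.18, [0, 0, -4.0], [0, 0, 0]]])

```text
clock: 8.85
position: [0.6156, 0.0081, 0.1327]
ee_rot: [-1.757, -1.977, -0.538]
force: [1.2, 0.4, -0.0]
width: 1.0
gripper_force: 0.0
```

Emit:
send_rows(increments=[[6, [0, 0, -4.0], [0, -0.1, 0]], [3, [0, 0, -4.0], [0, -0.12, 0]], [0, [0, 0, -4.0], [0, -0.12, 0]], [0, [0, 0, -3.0], [0, -0.12, 0]], [0, [0, 0, 0], [0, -0.12, 0]]])

```text
clock: 9.35
position: [0.6259, -0.0574, 0.2722]
ee_rot: [-2.091, -2.344, -0.021]
force: [-0.5, 0.7, -0.9]
width: 0.616
gripper_force: 0.0
```

```bash
python3 - <<'E'
from h import *
import cv2
p=arm.camera_params("wrist"); I=arm.get_image("wrist")[:,:,::-1]; np.savez("w5.npz",**p)
cv2.imwrite("pics/w5.png",I)
s=arm.observe(); R=Ro.from_rotvec(s["ee_rot"]); print(s["clock"],s["position"],s["width"],R.as_matrix())
print(proj(p,[.608,.083,.048]),proj(p,[.607,.102,.064]),proj(p,[.520,.145,.153]))
print(delta([.52,.145,.20],1.70))
E
```

```text
9.4 [ 0.62563706 -0.04987463  0.26968556] 0.5709428121443509 [[-0.12411825  0.99224602  0.00651924]
 [ 0.99224571  0.12406939  0.00743195]
 [ 0.00656548  0.00739113 -0.99995113]]
[317.85888894  63.16931402] [318.68828259  42.51456291] [217.18083518 -59.69527072]
(array([20.60174819, -8.11550269,  7.04417803]), array([ 0.00740695, -0.00654789, -0.00478604]))
```

View pics/w5.png

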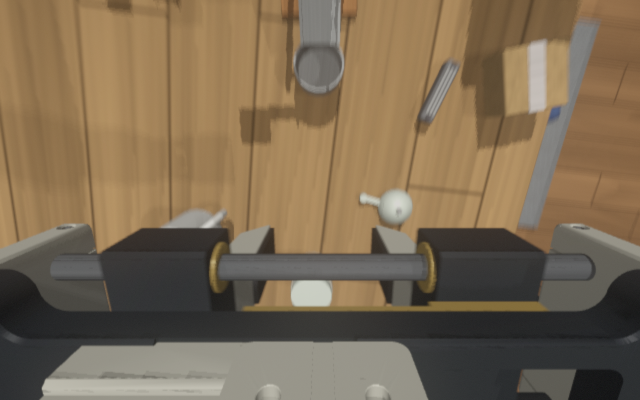

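The cup is standing free at about (318,68) under the mouth. I move the shut fingers above the paddle.

Emit:
send_rows(increments=[[0, [3.0, -1.2, 0], [0.007, -0.007, -0.005]], [0, [4.3, -1.7, 0], [0, 0, 0]], [0, [4.3, -1.7, 0], [0, 0, 0]], [0, [4.3, -1.7, 1.0], [0, 0, 0]], [0, [3.0, -1.2, 2.0], [0, 0, 0]]])

```text
clock: 9.9
position: [0.5245, 0.1274, 0.2389]
ee_rot: [-2.07, -2.346, -0.005]
force: [0.4, -0.1, -0.7]
width: 0.137
gripper_force: 0.0
```

Emit:
send_rows(increments=[[0, [1.7, -0.6, 2.0], [0, 0, 0]], [0, [0, 0, 0], [0, 0, 0]], [0, [0, 0, 0], [0, 0, 0]], [0, [0, 0, 0], [0, 0, 0]], [0, [0, 0, 0], [0, 0, 0]]])

```text
clock: 10.4
position: [0.5186, 0.1395, 0.219]
ee_rot: [-2.076, -2.344, -0.002]
force: [0.1, -0.1, -0.6]
width: 0.004
gripper_force: 0.0
```

```bash
python3 - <<'E'
from h import *
s=arm.observe(); print(s["clock"],s["position"],s["width"],s["force"],s["ee_rot"])
print(delta([.52,.145,.158],1.70))
import cv2
cv2.imwrite("pics/t6.png",cv2.resize(arm.get_image("scene")[150:330,300:480,::-1],None,fx=3,fy=3,interpolation=cv2.INTER_CUBIC))
E
```

```text
10.4 [0.51857822 0.13951041 0.21900551] 0.0035037957785616003 [ 0.14710505 -0.12808646 -0.60452579] [-2.07649600e+00 -2.34375304e+00 -2.30849623e-03]
(array([0.47483822, 0.24221141, 6.1036186 ]), array([-0.00568742, -0.00870826, -0.00842666]))
```

View pics/t6.png

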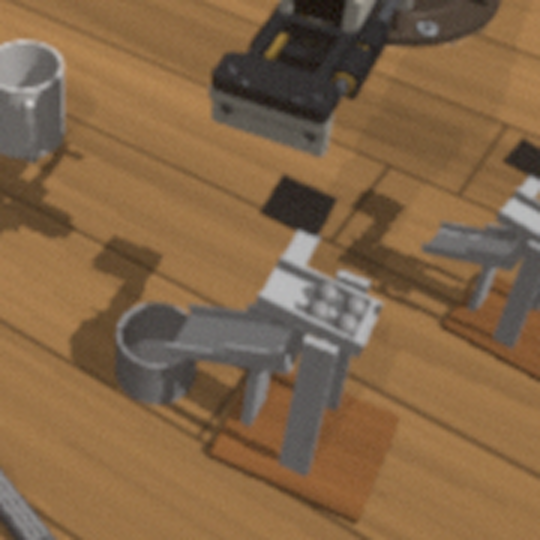

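The fingers are shut and above the paddle. The cup stands under the chute, all four balls are in the tray, and the view is clear. I descend and then press slowly.

Emit:
send_rows(increments=[[0, [0.4, 0.2, 1.8], [-0.006, -0.009, -0.008]], [0, [0, 0, 2.0], [0, 0, 0]], [0, [0, 0, 1.4], [0, 0, 0]], [0, [0, 0, 0.2], [0, 0, 0]], [0, [0, 0, 0], [0, 0, 0]]])

```text
clock: 10.95
position: [0.5191, 0.1448, 0.1644]
ee_rot: [-2.072, -2.361, 0.002]
force: [-0.6, -0.0, -0.3]
width: 0.006
gripper_force: 0.0
```

Emit:
send_rows(increments=[[0, [0, 0, 0.1], [0, 0, 0]], [0, [0, 0, 0.1], [0, 0, 0]], [0, [0, 0, 0.1], [0, 0, 0]], [0, [0, 0, 0.1], [0, 0, 0]], [0, [0, 0, 0.1], [0, 0, 0]]])

```text
clock: 11.45
position: [0.5188, 0.1453, 0.1592]
ee_rot: [-2.071, -2.362, 0.001]
force: [1.0, -0.2, 0.2]
width: 0.006
gripper_force: 0.0
```

Emit:
send_rows(increments=[[0, [0, 0, 0.1], [0, 0, 0]], [0, [0, 0, 0.1], [0, 0, 0]], [0, [0, 0, 0.1], [0, 0, 0]], [0, [0, 0, 0.1], [0, 0, 0]], [0, [0, 0, 0.1], [0, 0, 0]]])

```text
clock: 11.95
position: [0.5188, 0.1453, 0.1541]
ee_rot: [-2.071, -2.362, 0.002]
force: [-0.2, 0.6, 1.8]
width: 0.009
gripper_force: 0.8
```

Emit:
send_rows(increments=[[0, [0, 0, 0.1], [0, 0, 0]], [0, [0, 0, 0.1], [0, 0, 0]], [0, [0, 0, 0.1], [0, 0, 0]], [0, [0, 0, 0.1], [0, 0, 0]], [0, [0, 0, 0.1], [0, 0, 0]]])

```text
clock: 12.45
position: [0.5189, 0.1451, 0.1491]
ee_rot: [-2.071, -2.362, 0.002]
force: [0.2, -1.7, 1.4]
width: 0.004
gripper_force: 0.9
```

Emit:
send_rows(increments=[[0, [0, 0, 0.1], [0, 0, 0]], [0, [0, 0, 0.1], [0, 0, 0]], [0, [0, 0, 0.1], [0, 0, 0]], [0, [0, 0, 0.1], [0, 0, 0]], [0, [0, 0, 0.1], [0, 0, 0]]])

```text
clock: 12.95
position: [0.5189, 0.1453, 0.1441]
ee_rot: [-2.071, -2.362, 0.001]
force: [0.0, -1.9, 2.9]
width: 0.002
gripper_force: 1.4
```

Emit:
send_rows(increments=[[0, [0, 0, 0.1], [0, 0, 0]], [0, [0, 0, 0.1], [0, 0, 0]], [0, [0, 0, 0.1], [0, 0, 0]], [0, [0, 0, 0.1], [0, 0, 0]], [0, [0, 0, 0.1], [0, 0, 0]]])

```text
clock: 13.45
position: [0.5188, 0.1456, 0.1391]
ee_rot: [-2.07, -2.362, 0.001]
force: [-0.1, -0.4, 2.5]
width: 0.006
gripper_force: 1.5
```

Emit:
send_rows(increments=[[0, [0, 0, 0.1], [0, 0, 0]], [0, [0, 0, 0.1], [0, 0, 0]], [0, [0, 0, 0.1], [0, 0, 0]], [0, [0, 0, 0.1], [0, 0, 0]], [0, [0, 0, 0.1], [0, 0, 0]]])

```text
clock: 13.95
position: [0.5188, 0.1455, 0.1341]
ee_rot: [-2.07, -2.362, 0.001]
force: [-0.5, 0.5, 4.8]
width: 0.008
gripper_force: 1.7
```

Emit:
send_rows(increments=[[0, [0, 0, 0.1], [0, 0, 0]], [0, [0, 0, 0.1], [0, 0, 0]], [0, [0, 0, 0.1], [0, 0, 0]], [0, [0, 0, 0], [0, 0, 0]], [0, [0, 0, 0], [0, 0, 0]]])

```text
clock: 14.45
position: [0.5188, 0.1451, 0.1311]
ee_rot: [-2.071, -2.362, 0.002]
force: [-1.1, 1.5, 3.3]
width: 0.009
gripper_force: 1.5
```

Emit:
send_rows(increments=[[0, [0, 0, 0], [0, 0, 0]], [0, [0, 0, 0], [0, 0, 0]], [0, [0, 0, 0], [0, 0, 0]], [0, [0, 0, 0], [0, 0, 0]], [0, [0, 0, 0], [0, 0, 0]]])

```text
clock: 14.95
position: [0.5187, 0.1451, 0.1311]
ee_rot: [-2.071, -2.362, 0.002]
force: [-0.2, 1.1, 3.3]
width: 0.006
gripper_force: 1.5
```

```bash
python3 - <<'E'
from h import *
import cv2
cv2.imwrite("pics/t7.png",cv2.resize(arm.get_image("scene")[200:330,320:450,::-1],None,fx=4,fy=4,interpolation=cv2.INTER_CUBIC))
E
```

```text
(no output)
```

View pics/t7.png

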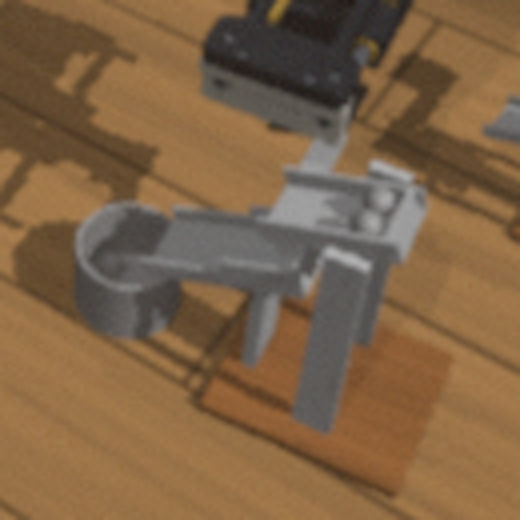

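With the tray tipped, two balls remain behind the lip, at about (380,197) and (372,220). The front two are gone, and one shows in the cup at about (112,262). I let the tray back up slowly and retreat.

Emit:
send_rows(increments=[[0, [0, 0, -0.15], [0, 0, 0]], [0, [0, 0, -0.15], [0, 0, 0]], [0, [0, 0, -0.15], [0, 0, 0]], [0, [0, 0, -0.15], [0, 0, 0]], [0, [0, 0, -0.15], [0, 0, 0]]])

```text
clock: 15.5
position: [0.5186, 0.145, 0.1387]
ee_rot: [-2.071, -2.362, 0.002]
force: [-1.0, -2.4, 2.3]
width: 0.004
gripper_force: 0.9
```

Emit:
send_rows(increments=[[0, [0, 0, -0.15], [0, 0, 0]], [0, [0, 0, -0.15], [0, 0, 0]], [0, [0, 0, -0.15], [0, 0, 0]], [0, [0, 0, -0.15], [0, 0, 0]], [0, [0, 0, -0.15], [0, 0, 0]]])

```text
clock: 16.0
position: [0.5187, 0.1454, 0.1462]
ee_rot: [-2.07, -2.362, 0.002]
force: [-0.4, -1.2, 0.5]
width: 0.005
gripper_force: 0.6
```

Emit:
send_rows(increments=[[0, [0, 0, -0.15], [0, 0, 0]], [0, [0, 0, -0.15], [0, 0, 0]], [0, [0, 0, -0.15], [0, 0, 0]], [0, [0, 0, -0.15], [0, 0, 0]], [0, [0, 0, -0.15], [0, 0, 0]]])

```text
clock: 16.5
position: [0.5187, 0.1456, 0.1537]
ee_rot: [-2.07, -2.362, 0.001]
force: [-0.7, 0.0, 0.2]
width: 0.004
gripper_force: 0.4
```

Emit:
send_rows(increments=[[0, [0, 0, -0.15], [0, 0, 0]], [0, [0, 0, -0.15], [0, 0, 0]], [0, [0, 0, -0.2], [0, 0, 0]], [0, [0, 0, -0.2], [0, 0, 0]], [0, [0, 0, -0.5], [0, 0, 0]]])

```text
clock: 17.0
position: [0.5186, 0.1451, 0.1656]
ee_rot: [-2.071, -2.362, 0.003]
force: [-0.6, -0.1, -0.1]
width: 0.007
gripper_force: 0.0
```

Emit:
send_rows(increments=[[0, [0, 0, -1.5], [0, 0, 0]], [0, [0, 0, -3], [0, 0, 0]], [0, [-2, -3, -2], [0, 0, 0]], [0, [-2, -4, 0], [0, 0, 0]], [0, [-2, -4, 0], [0, 0, 0]]])

```text
clock: 17.5
position: [0.4171, 0.0706, 0.2314]
ee_rot: [2.071, 2.362, 0.0]
force: [0.3, 0.0, 0.9]
width: 0.006
gripper_force: 0.0
```

Emit:
send_rows(increments=[[0, [0, 0, 0], [0, 0, 0]], [0, [0, 0, 0], [0, 0, 0]], [0, [0, 0, 0], [0, 0, 0]]])

```text
clock: 17.8
position: [0.4186, 0.072, 0.2312]
ee_rot: [2.07, 2.363, 0.0]
force: [-0.6, -0.1, -0.0]
width: 0.003
gripper_force: 0.0
```

```bash
python3 - <<'E'
from h import *
import cv2
print(arm.observe()["position"],arm.observe()["force"])
a=cv2.imread("pics/top0.png"); b=arm.get_image("top")[:,:,::-1]; p=arm.camera_params("top")
cv2.imwrite("pics/t8.png",b); g=lambda i:cv2.cvtColor(np.ascontiguousarray(i),cv2.COLOR_BGR2GRAY).astype(int)
print("before tray"); print(g(a)[162:180,198:226]); print("after"); print(g(b)[162:180,198:226])
u,v=proj(p,[.608,.083,.02]).round().astype(int); print("cup",u,v); print(g(b)[v-13:v+14,u-14:u+15])
m=(b.max(2)<45)[185:225,220:260]; print("paddle px",np.argwhere(m).mean(0)+[185,220],m.sum(),proj(p,[.52,.145,.153]))
E
```

```text
[0.41862675 0.07202631 0.23123073] [-0.55207775 -0.07250713 -0.00596694]
before tray
[[ 68  68  68  68  70  79  85  91 100 111 135 146 130 123 134 141 138 129
  114 107 100  89  84  95 105 107 119 137]
 [100 105 112 112 113 123 128 131 138 142 142 142 132 116 109 103  87  77
   88 100  91  90 104 126 144 147 147 148]
 [133 143 152 147 141 138 130 114 105  98  88  95 102  96  96  92  79  70
  100 124 110 108 126 138 147 148 150 151]
 [134 144 149 120  90  83  82  77  69  66  75 107 125 120 114 108  93  75
   70  79  83  83  90 113 140 151 156 159]
 [ 94 129 147 113  85  98 101  92  76  64  66  85 109 126 127 116 100  81
   66  70  83  86  87  95 132 158 162 162]
 [ 93 130 150 122 104 119 118 105  86  69  61  72 101 127 132 120 104  83
   67  67  81  87  88  94 130 159 162 162]
 [ 95 128 154 135 114 130 128 111  91  72  65  76  98 113 117 110  98  79
   66  68  81  88  91  96 131 159 162 163]
 [ 97 124 150 135 110 124 121 108  90  72  63  74  88  96 101  96  86  73
   67  72  85 103 115 120 142 162 164 164]
 [ 99 118 145 135 104 107 107  98  83  68  66  77  89 100  99  87  85  81
   81
[... 5854 characters left out ...]
 54  53  55  56  61  64]
 [ 65  65  61  58  57  60  67  71  76  82  83  84  85  84  84  82  82  81
   77  74  65  56  53  53  55  56  56  61  65]
 [ 77  75  73  70  70  68  67  68  72  76  83  90  94  94  85  76  76  72
   68  61  56  53  54  55  55  56  57  61  65]
 [ 96  93  92  93  93  92  89  77  67  64  81  97 105 104  85  67  62  57
   55  53  53  55  55  56  55  56  56  61  65]
 [ 95  95  95  95  95  94  94  93  85  69  57  61  64  63  57  55  54  54
   53  54  56  57  57  57  58  58  59  62  67]
 [ 95  95  96  96  96  96  96  96  94  79  59  55  55  55  54  61  62  55
   55  57  64  70  71  72  71  72  72  76  80]]
paddle px [206.74632353 243.67095588] 544 [239.51041178 203.53225089]
```

The after-image settles it. The back-row pixels match the start, so the tray is back up, and the front row is gone. Two ball blobs, at about (279,168) and (279,174), lie inside the cup.

```bash
python3 -c "
from cell import arm; print(arm.sign_off())"
```

```text
the job is handed in; nothing more can be done
None
```

I've handed the job in: the cup stands under the chute with both front balls in it, the back two balls are still in the sprung-back tray, and the arm is clear. These are my own camera checks; no verdict came back.

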